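# Swing the mirror over the pin dish and lay it flat

### The job

Using just a fingertip, push the mirror's lever arm round by its bar (do not push on the mirror itself for this) until the place where the mirror will lie is centred over the white porcelain dish of hair pins. Then, with the arm there, gently press the raised mirror down until it lies flat above the dish like a cover. Pinch, grip or lift nothing, and leave the dish and all the other things on the dresser where they are.

Things in the scene. Friction and masses are not known exactly. Their poses are not given: they have to be found in the camera images.
- mirror_base: Foot of the mirror stand, a fixed steel disc 120 mm across and 13 mm high with a 20 mm post in its middle. Origin: centre of its underside, on the upright pivot axis of the lever arm. The arm's hub on the post (32 mm across) ends 89 mm above the dresser.
- lever_arm: Steel lever arm that swings level about the post and stays where it is left, up to 2.6 rad either way from the base's own -x (which looks roughly away from the robot). Origin: on the pivot axis at the bar's mid-height, 78 mm above the dresser. The bar runs along its own -x from the hub to 143 mm from the pivot, 12 mm wide and 12 mm high; the mirror is hinged at its end. z is up.
- bar_mid (a point): Middle of the bar's section, 85 mm from the pivot axis: a good place to push on, from either side. About 1.5 N here swings the arm, against steady friction.
- cover_spot (a point): Point fixed to the arm on the line of the bar, 208 mm from the pivot, 78 mm above the dresser: the mirror's centre lies here when the mirror is flat. It moves with the arm and not with the mirror's tilt.
- mirror: Round two-sided mirror, grey silicone rim, 114 mm across, 11 mm thick, hinged to the arm's end. Origin: on the hinge axis, which lies level across the arm 147 mm from the pivot axis, 78 mm above the dresser. The disc lies along its own -x, centre 61 mm from the hinge; own z is square to the glass and points straight up when it lies flat, at its stop.
- mirror_edge (a point): Outermost point of the mirror's rim, 118 mm from its hinge, at mid-thickness. It starts up: the mirror is raised 0.9 to 1.2 rad from flat, its upper face looking back to the post, and friction keeps it at any angle. About 1 to 3 N on the outer part of that face, outward and down, folds it flat.
- dish: Loose white porcelain dish, round, 80 mm across at the rim, 26 mm high, with black hair pins in it. Origin: centre of its underside. It stands to one side of the mirror stand, about 200 to 215 mm from the pivot axis.
- olive_box: Loose carved olive-wood box with closed hinged lid, 79 x 104 mm, 55 mm high, on the other side of the stand from the dish. Leave alone. Origin: centre of its underside.
- cup: Empty stainless steel cup, 72 mm across, 85 mm high, on the robot's side of the stand. Leave alone. Origin: centre of its underside.
- sunglasses: Black sunglasses, folded, standing on their lower edge, 130 mm long (own y), about 30 mm deep, 42 mm high, beyond the stand as the robot sees it. Leave alone. Origin: middle of the underside, at the lenses.
- cream_jar: Low amber jar, 52 mm across, 42 mm high, beyond the stand as the robot sees it. Leave alone. Origin: centre of its underside.
- scent: Glass scent bottle, 40 mm across, 100 mm high, on the robot's side of the stand. Leave alone. Origin: centre of its underside.
- lipstick: Black lipstick tube standing upright, 18 mm across, 70 mm high, on the robot's side of the stand. Leave alone. Origin: centre of its underside.
- hairbrush: Wooden hairbrush with black bristles up, 200 mm long, lying at the robot's right. Leave alone.
- comb: Flat black comb, 160 x 30 x 5 mm, lying at the robot's left. Leave alone.
Things that resemble listed ones, but are neither listed nor needed, are in the scene too. Of the things that look like the dish, the middle-sized one is meant.

How it is judged (in metres and radians):
On the way, in this order (a step that is already met when the one before it is completed fails the run):
1. the arm rests with the mirror's place over the dish, the mirror still raised (horizontal distance between cover_spot and dish below 0.02 m and angle between mirror's own z axis and vertical above 0.6 rad and angular speed of lever_arm below 0.05 rad/s), for 0.2 s.
2. the mirror lies flat above the dish (horizontal distance between cover_spot and dish below 0.02 m and angle between mirror's own z axis and vertical below 0.08 rad), for 0.2 s.
At the end, for the whole second after the job is handed in: The mirror lies flat (within 0.08 rad) with its place on the arm (cover_spot) within 20 mm, seen from above, of the dish's centre; arm and mirror at rest; the dish upright and within 15 mm of where it stood (all of step 2 and angular speed of lever_arm below 0.05 rad/s and angular speed of mirror below 0.1 rad/s and distance of dish from where it was at the start of the episode below 0.015 m and angle between dish's own z axis and vertical below 0.1 rad); the robot touches nothing.
It fails at once if the dish is pushed 15 mm or lifted (distance of dish from where it was at the start of the episode above 0.015 m or height (world z) of dish above 0.01 m).
It fails at once if another thing on the dresser is moved 20 mm or knocked over (distance of any of olive_box, cup, sunglasses, cream_jar, scent, lipstick, hairbrush, comb from where it was at the start of the episode above 0.02 m).
It fails at once if the mirror itself is pushed while the arm is not yet over the dish (contact force between the fingers and mirror above 1 N and horizontal distance between cover_spot and dish above 0.045 m).
It fails at once if the arm or the mirror is pinched or forced (over 30 N from the fingers) (contact force between the fingers and lever_arm above 30 N).
It also fails if it takes over 64 s, if anything falls off the work surface, if the arm or the gripper's body presses on something with over 40 N, if the wrist force passes 120 N, or if a joint passes its speed limit or range.

### The arm

A 6-joint arm with a two-finger parallel gripper is mounted at the origin on the work surface. World frame = base frame: x ahead of the robot, y to its left, z up, the work surface at z = 0. Lengths are in m, angles in degrees, forces in N, time in s.
With the tool pointing down it reaches from about 0.325 to 0.775 m from the base axis. Payload 5.5 kg.
Tool frame: the origin (TCP) lies at the centre of the arm's flange, where the gripper is bolted on; the fingertips stand 182 mm ahead of it and the grasp point (between the pads) lies 163 mm ahead of it; z points along the fingers, y is the direction in which the jaws open and shut (so a half turn about z gives the same grasp; the last joint's range is limited). The gripper opens to 88 mm and grips with 3 to 60 N. Pads are 20 mm wide; open, the fingers measure 115 mm over their backs; the gripper's body (75 mm by 178 mm) begins 61 mm behind the grasp point.
Start: joints at [68.027, 5.22, 70.514, -0, 104.267, -3.249], TCP at [0.193, 0.568, 0.405] pointing down, gripper open.
Joint ranges: [-164.24, 164.24], [-49.07, 125.15], [9.68, 141.18], [-86.29, 266.29], [3.28, 154.24], [-151.56, 151.56]. Speed limits (degrees/s): [147.25, 147.25, 172.46, 180, 180, 180].

### API

Orientations are given as [roll, pitch, yaw] about the fixed x, y, z axes, in that order (R = Rz(yaw) Ry(pitch) Rx(roll)).
In Python, from station import r gives the robot as it stands. The module is installed in compiled form; this text tells all that it offers. Calls block until the motion is done:
- r.reach(position, orientation): joint-space move of the TCP to a pose.
- r.servo_line(position, rotation=None, speed=0.15): straight line of the TCP; rotation=None keeps the orientation; speed is the mean speed in m/s.
- r.move_joints(angles): joint-space move.
- r.let_go() and r.grab(squeeze=None): open the fingers fully, or close them until they stop; squeeze is the grip in N (None keeps the last).
- r.wait(seconds).
- r.inverse_kinematics(position, orientation): joint angles nearest the present ones, or None.
- r.sense(): the state.
- r.snapshot(name): name is "side" or "top" or "wrist"; returns a dict with "frame" (420x560x3 uint8, red, green, blue), "fx", "fy", "cx", "cy" (pixels), "R" (3x3) and "t" (3): a world point X has camera coordinates R X + t. Camera axes: x right, y down, z forward; pixel columns grow to the right and rows downward; lengths in m; the calibration is good to about 2 mm. A picture is of the moment at which its call begins. There is no depth.
A pose or a line that the arm cannot do raises r.IKError and nothing moves.
- r.hand_in(): hands the job in, once; it reports no verdict.
The state is a dict: "clock": time; "joints": joint angles; "joint_vel": joint speeds; "joint_torque": joint torques, N m; "tcp_pos": TCP position; "orientation": TCP orientation; "contact_force": force on the tool from outside, world axes, zero at the start; "torque": the same for the moment, N m; "opening": finger opening in m.
Only numpy, scipy, OpenCV 4.12 (cv2) and the standard library are available. Lean on these libraries where they do the work, as an engineer would, in place of code of your own. Each camera call takes 0.05 s, during which the arm holds its last target.

## Working session

There is one attempt and no reset: what is moved stays moved. The work goes in short steps, each a Python script; the robot and the scene stay as the last script left them, time stands still between calls to the robot, and variables do not carry over. Pictures are saved under pics/ and viewed, and the job is handed in when it is done.

```bash
mkdir -p pics; ls
python3 - <<'E'
from station import r
import cv2,pickle
d={}
for n in("side","top","wrist"):
    s=r.snapshot(n); d[n]=s
    cv2.imwrite(f"pics/{n}0.png",s["frame"][:,:,::-1])
    print(n,s["fx"],s["fy"],s["cx"],s["cy"],s["R"],s["t"])
pickle.dump(d,open("s0.pkl","wb"))
print(r.sense())
E
```

```text
pics
side 543.232122024027 543.232122024027 276.42045097911324 208.0735525898603 [[ 0.7814556  -0.62364962  0.0197052 ]
 [-0.3105425  -0.41612462 -0.85463656]
 [ 0.54119358  0.66174123 -0.51885263]] [-0.4504876   0.24407764  1.1462689 ]
top 416.2822414021443 416.2822414021443 276.52021481091595 204.77015429619902 [[-0.00347358 -0.9998942  -0.01412547]
 [-0.99670243  0.00460695 -0.08101262]
 [ 0.08106912  0.01379749 -0.99661298]] [0.00595668 0.538108   1.20416502]
wrist 344.7106488286096 344.7106488286096 282.7995851028953 203.45127134640092 [[ 0.32135515  0.94695319 -0.00324455]
 [ 0.91915435 -0.31109359  0.2416114 ]
 [ 0.22778533 -0.08062531 -0.97036766]] [-0.59891114 -0.02873307  0.38946972]
{'clock': 0.15, 'joints': array([ 6.80284029e+01,  5.25503872e+00,  7.05630316e+01,  1.57371088e-03,
        1.04267700e+02, -3.24747969e+00]), 'joint_vel': array([ 0.01925938, -0.16345345, -0.24881771, -0.09523297,  0.01978288,
       -0.02817587]), 'joint_torque': array([ 1.29844881e-03, -4.47044635e+01, -4.06908417e+01,  6.98429416e-02,
        2.74805760e-02, -1.11018601e-04]), 'tcp_pos': array([0.19261474, 0.56830477, 0.40377676]), 'orientation': array([-1.79914454e+02, -6.38206906e-03,  1.61276265e+02]), 'contact_force': array([ 1.0705281 ,  0.54966729, -0.25112809]), 'torque': array([-0.0663657 , -0.00508962, -0.03562312]), 'opening': 0.08804103994740088}
```

View pics/side0.png

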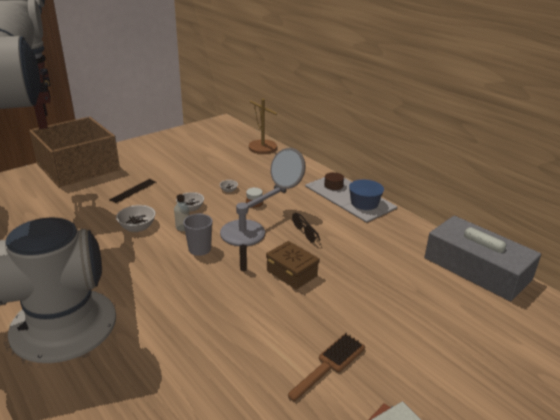

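View pics/top0.png

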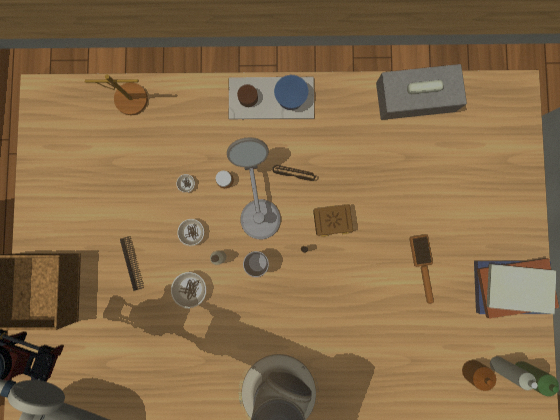

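View pics/wrist0.png

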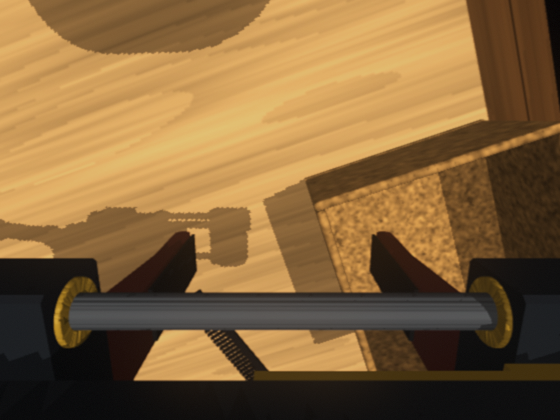

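```bash
cat > h.py <<'E'
import numpy as np,cv2
def ray(s,u,v,z):
    R=np.array(s["R"]);t=np.array(s["t"])
    c=-R.T@t; d=R.T@np.array([(u-s["cx"])/s["fx"],(v-s["cy"])/s["fy"],1])
    return c+d*(z-c[2])/d[2]
def proj(s,X):
    p=np.array(s["R"])@np.array(X)+np.array(s["t"])
    return np.array([s["fx"]*p[0]/p[2]+s["cx"],s["fy"]*p[1]/p[2]+s["cy"]])
E
python3 - <<'E'
import pickle,cv2
from h import *
d=pickle.load(open("s0.pkl","rb"));s=d["top"]
f=s["frame"][:,:,::-1]
c=cv2.resize(f[125:320,150:360],None,fx=3.8,fy=3.0*3.8/3.8 if 0 else 3.0,interpolation=cv2.INTER_CUBIC)
c=cv2.resize(f[125:320,150:360],None,fx=3,fy=3,interpolation=cv2.INTER_CUBIC)
cv2.imwrite("pics/topcrop.png",c)
c=cv2.resize(d["side"]["frame"][140:290,110:340,::-1],None,fx=3.4,fy=3.4,interpolation=cv2.INTER_CUBIC)
cv2.imwrite("pics/sidecrop.png",c)
for n,u,v,z in(("small",187,184,.02),("mid",191.5,232,.026),("large",189,290,.03),("hub",260,217,.089),("basedisc",261,219,.013)):
    print(n,ray(s,u,v,z))
# white segmentation
hsv=cv2.cvtColor(f,cv2.COLOR_BGR2HSV)
m=((hsv[...,1]<60)&(hsv[...,2]>90)).astype(np.uint8)
n,l,st,ce=cv2.connectedComponentsWithStats(m)
for i in range(1,n):
    if st[i,4]>100: print(st[i],ce[i])
E
```

```text
small [0.60141767 0.26956397 0.02      ]
mid [0.45894661 0.25297661 0.026     ]
large [0.29183434 0.25714717 0.03      ]
hub [0.49878905 0.04887102 0.089     ]
basedisc [0.49680378 0.0499917  0.013     ]
[ 382   64   84   48 3172] [423.67906683  87.73928121]
[ 229   75   85   44 2303] [267.59183673  99.96048632]
[227 138  41  29 914] [246.74945295 152.14770241]
[ 241  168   39   71 1304] [259.13266871 215.88726994]
[216 170  15  17 199] [223.         178.15075377]
[176 174  19  18 208] [185.70192308 182.37019231]
[178 219  26  27 430] [191.44651163 231.30697674]
[243 251  26  26 325] [257.17538462 262.16307692]
[ 487  264   73   86 3190] [524.33479624 291.        ]
[171 272  35  34 537] [190.45251397 284.83612663]
[ 242  355   74   64 1324] [274.73413897 380.60045317]
[491 361  47  29 457] [516.80525164 377.17286652]
[275 387  32  23 120] [293.6   398.275]
[  7 390  53  30 573] [ 29.69982548 408.97905759]
```

View pics/topcrop.png

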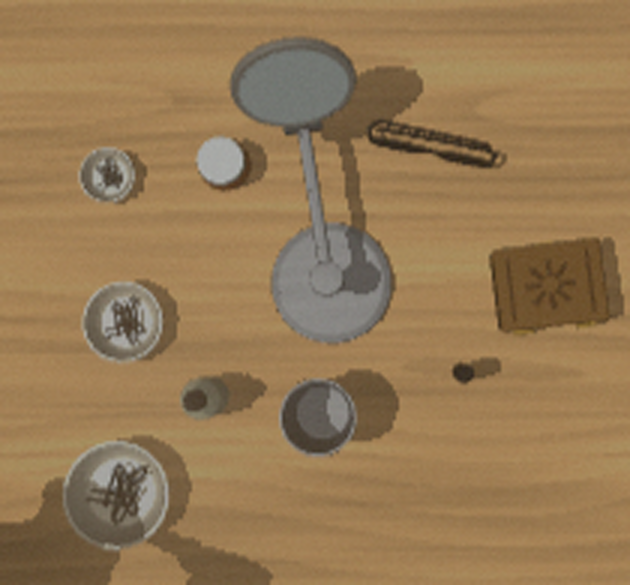

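View pics/sidecrop.png

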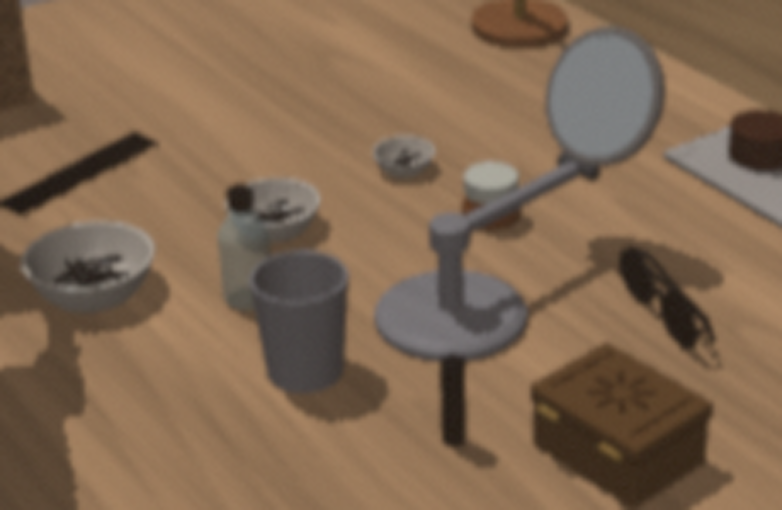

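Three dishes fit the look: small at (187,183), about 55 mm; middle at (191,232), about 78 mm; large at (189,290), about 100 mm. The middle one is meant: it matches 80 mm across and lies 207 mm from the pivot, and the enlarged crop shows pins in it. The bar runs from the hub at (259,218) to (251,168). So it has to swing about 90° towards +y, and I will push from its right side.

```bash
cat >> h.py <<'E'
P=np.array([.497,.0503]); D=np.array([.459,.2545])
def pose(phi,rad,off):
    """tcp xy for finger on clockwise side of bar at angle phi(rad), radius rad, centre offset off"""
    u=np.array([np.cos(phi),np.sin(phi)]);n=np.array([-u[1],u[0]])
    return P+rad*u-off*n
E
python3 - <<'E'
import pickle
from h import *
from station import r
d=pickle.load(open("s0.pkl","rb"));s=d["top"]
a=ray(s,150+328/3,125+278/3,.089);b=ray(s,150+304/3,125+128/3,.084)
print(a,b,np.degrees(np.arctan2(*(b-a)[[1,0]])))
g=D-P; print(np.hypot(*g),np.degrees(np.arctan2(g[1],g[0])))
for u,v,z in((190.8,232,.026),(261.0,218.8,.013)):print(ray(s,u,v,z))
s2=d["side"]
print(proj(s2,[*D,.026]),proj(s2,[*P,.089]))
for deg in(0,20,40,60,80,100):
  for k in(0,180):
    xy=pose(np.radians(deg),.085,.03); yaw=(deg+k+180)%360-180
    q=r.inverse_kinematics([*xy,.244],[180,0,yaw]); print(deg,yaw,None if q is None else np.round(q))
E
```

```text
[0.49694311 0.05072474 0.089     ] [0.63831575 0.0735451  0.084     ] 9.169584848640671
0.2077056571208401 100.54170649372415
[0.45895421 0.2550325  0.026     ]
[0.4973961  0.04999143 0.013     ]
[188.77764129 198.75361709] [240.89062934 205.26289099]
0 0 [-1.  4. 88. -0. 88. 89.]
0 -180 [ -1.   4.  88.   0.  88. -91.]
20 20 [ 2.  5. 87. -0. 88. 72.]
20 -160 [   2.    5.   87.    0.   88. -108.]
40 40 [ 5.  5. 87. -0. 88. 55.]
40 -140 [   5.    5.   87.    0.   88. -125.]
60 60 [ 8.  3. 89. -0. 88. 38.]
60 -120 [   8.    3.   89.    0.   88. -142.]
80 80 [10.  0. 92. -0. 88. 20.]
80 -100 None
100 100 [12. -4. 96. -0. 88.  2.]
100 -80 None
```

Run:
```python
from h import *
from station import r
import cv2
r.grab(5)
ph=np.radians(9.2)
xy=pose(ph,.085,.05)
r.reach([*xy,.42],[180,0,9.2])
r.servo_line([*xy,.244],speed=.2)
s=r.sense();print(s["clock"],s["tcp_pos"],s["contact_force"],s["opening"])
xy=pose(ph,.085,.035)
r.servo_line([*xy,.244],speed=.05)
s=r.sense();print(s["clock"],s["contact_force"])
for n in("top","side"):
    f=r.snapshot(n)["frame"][:,:,::-1]
    c=f[125:320,150:360] if n=="top" else f[120:290,110:360]
    cv2.imwrite(f"pics/{n}1.png",cv2.resize(c,None,fx=3,fy=3,interpolation=cv2.INTER_CUBIC))
```

```text
4.9417 [0.58932512 0.01462374 0.24570596] [ 0.32558038 -0.19109487  0.28366915] 0.00012333118724196663
5.3917 [-0.05362858 -0.03296617  0.17646118]
```

View pics/top1.png

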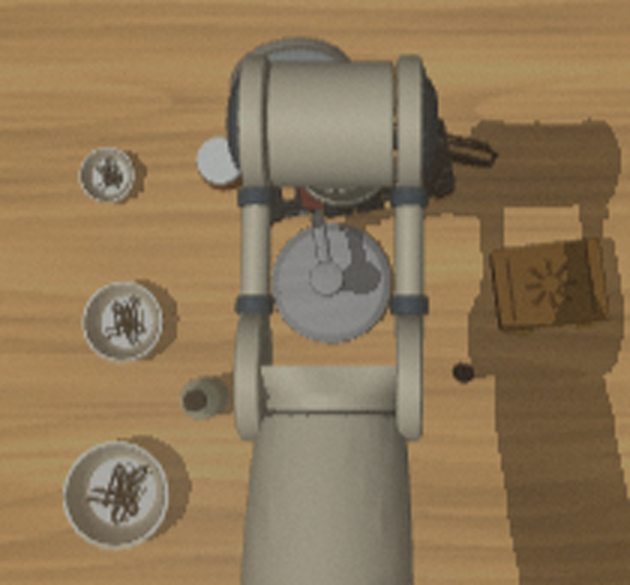

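View pics/side1.png

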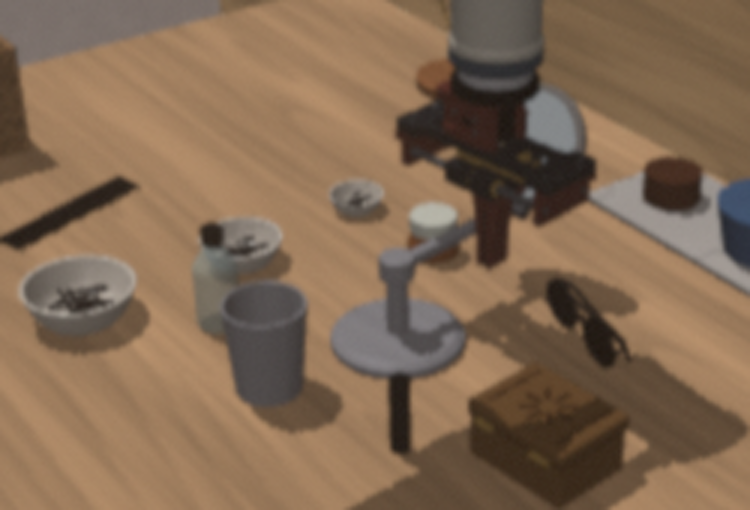

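The closed fingertip is beside the bar on its right, clear of the mirror. Now I push along an arc.

Run:
```python
from h import *
from station import r
import cv2
for deg in list(range(8,93,6)):
    xy=pose(np.radians(deg),.085,.021)
    r.servo_line([*xy,.244],[180,0,deg],speed=.05)
    s=r.sense();print(deg,round(s["clock"],2),np.round(s["contact_force"],1))
    if np.linalg.norm(s["contact_force"])>12: print("stop");break
for n in("top","side"):
    f=r.snapshot(n)["frame"][:,:,::-1]
    c=f[125:320,150:360] if n=="top" else f[120:290,110:360]
    cv2.imwrite(f"pics/{n}2.png",cv2.resize(c,None,fx=3,fy=3,interpolation=cv2.INTER_CUBIC))
```

```text
8 5.88 [-0.2  0.3  0.3]
14 6.22 [0.7 0.1 0.2]
20 6.55 [0.2 0.6 1.4]
26 6.88 [-1.  -0.3 -0. ]
32 7.22 [-0.7  0.6 -0.7]
38 7.55 [-0.4 -0.3  0.2]
44 7.88 [-0.4  0.6  0.2]
50 8.22 [ 0.  -0.2  0.1]
56 8.55 [ 0.8 -0.5  0.1]
62 8.88 [ 0.5 -0.1  0.8]
68 9.22 [-1.4 -0.4  0.5]
74 9.55 [ 0.3 -0.7  0.2]
80 9.88 [-0.2  0.2 -0.2]
86 10.22 [ 0.2  0.2 -0.9]
92 10.55 [-0.2  0.5 -0.1]
```

View pics/top2.png

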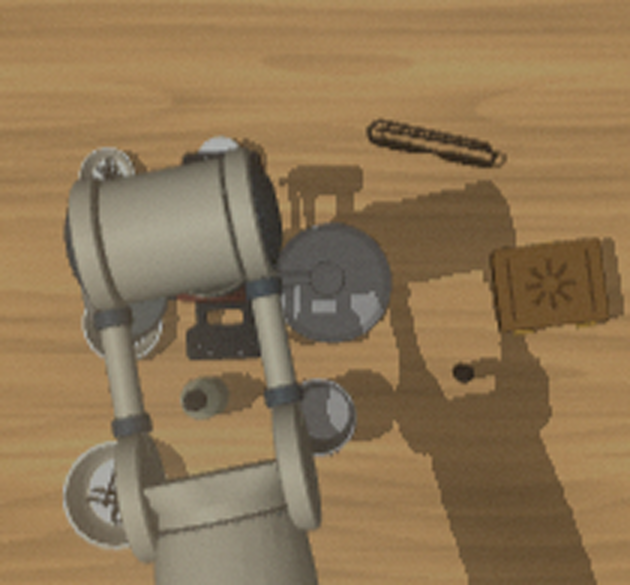

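View pics/side2.png

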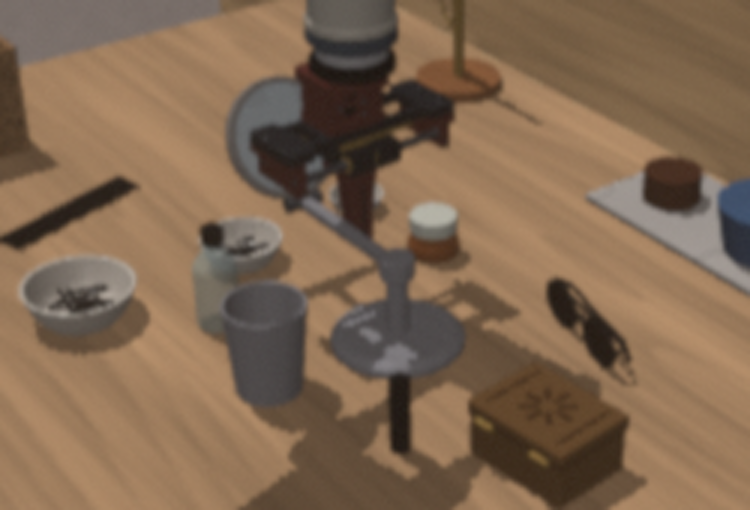

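Run:
```python
from h import *
from station import r
s=r.snapshot("side")
for deg in(86,90,92,94,98,100.5):
    u=np.array([np.cos(np.radians(deg)),np.sin(np.radians(deg))])
    print(deg,[np.round((proj(s,[*(P+q*u),z])-[110,120])*3,1) for q,z in((0.016,.078),(.143,.078),(.147,.078))])
xy=pose(np.radians(92),.085,.06)
r.servo_line([*xy,.244],speed=.15)
r.servo_line([*xy,.40],speed=.3)
p=r.sense()["tcp_pos"]
r.reach([p[0]-.12,-.22,.40],[180,0,40])
f=r.snapshot("top");import pickle;pickle.dump(f,open("t3.pkl","wb"))
print(r.sense()["clock"])
cv2.imwrite("pics/top3.png",cv2.resize(f["frame"][125:320,150:360,::-1],None,fx=3,fy=3,interpolation=cv2.INTER_CUBIC))
```

```text
86 [array([383.3, 258.7]), array([312.2, 199. ]), array([310.1, 197.3])]
90 [array([382.2, 259. ]), array([302.8, 202. ]), array([300.5, 200.3])]
92 [array([381.7, 259.2]), array([298.3, 203.6]), array([295.8, 202. ])]
94 [array([381.2, 259.5]), array([293.8, 205.3]), array([291.2, 203.7])]
98 [array([380.2, 259.9]), array([285.2, 208.9]), array([282.4, 207.4])]
100.5 [array([379.6, 260.2]), array([280.1, 211.3]), array([277.1, 209.9])]
13.2333
```

View pics/top3.png

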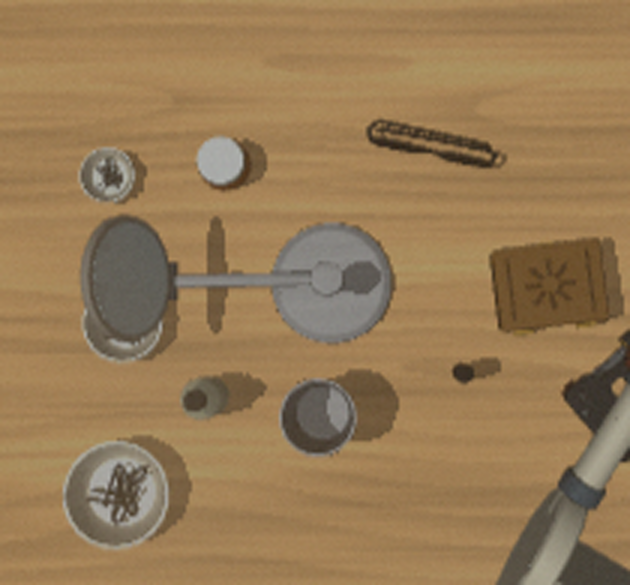

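The arm now points left. The bar's end is at crop (176,281) and the hub at (328,278); the dish is still partly hidden by the mirror at (122,322).

Run:
```python
from h import *
import pickle
s=pickle.load(open("t3.pkl","rb"))
f=lambda x,y,z:ray(s,150+x/3,125+y/3,z)
for e in((176,281.5),(230,280.5)):
    b=f(*e,.084);g=b[:2]-P;print(b,np.hypot(*g),np.degrees(np.arctan2(g[1],g[0])))
for deg in(92,93,94,100.5):
    u=np.array([np.cos(np.radians(deg)),np.sin(np.radians(deg))])
    print(deg,[np.round((proj(s,[*(P+q*u),.084])-[150,125])*3,1) for q in(0,.085,.143)])
```

```text
[0.49452521 0.19267286 0.084     ] 0.14239436729608174 90.9958429188004
[0.4952479 0.1422922 0.084    ] 0.09200888517376055 91.09113392959418
92 [array([328.8, 278.2]), array([237.5, 281.8]), array([175.4, 284.2])]
93 [array([328.8, 278.2]), array([237.6, 283.4]), array([175.5, 286.9])]
94 [array([328.8, 278.2]), array([237.7, 285. ]), array([175.6, 289.6])]
100.5 [array([328.8, 278.2]), array([238.9, 295.2]), array([177.6, 306.8])]
```

Run:
```python
from h import *
from station import r
xy=pose(np.radians(91),.085,.05)
r.reach([*xy,.40],[180,0,92])
r.servo_line([*xy,.244],speed=.25)
r.servo_line([*pose(np.radians(91),.085,.026),.244],speed=.1)
for deg in(93,96,99,101.5):
    r.servo_line([*pose(np.radians(deg),.085,.021),.244],[180,0,deg],speed=.04)
r.wait(.2)
s=r.sense();print(s["tcp_pos"],s["contact_force"])
xy=pose(np.radians(101.5),.085,.06)
r.servo_line([*xy,.244],speed=.15)
r.servo_line([*xy,.40],speed=.3)
r.reach([.42,-.22,.40],[180,0,60])
import pickle
for n in("top","side"):
    f=r.snapshot(n);pickle.dump(f,open(f"{n}4.pkl","wb"));f=f["frame"][:,:,::-1]
    c=f[125:320,150:360] if n=="top" else f[120:290,110:360]
    cv2.imwrite(f"pics/{n}4.png",cv2.resize(c,None,fx=3,fy=3,interpolation=cv2.INTER_CUBIC))
print(r.sense()["clock"])
```

```text
[0.5007369  0.13776453 0.24399209] [-0.10758311 -0.46983851 -0.01324586]
19.7333
```

View pics/top4.png

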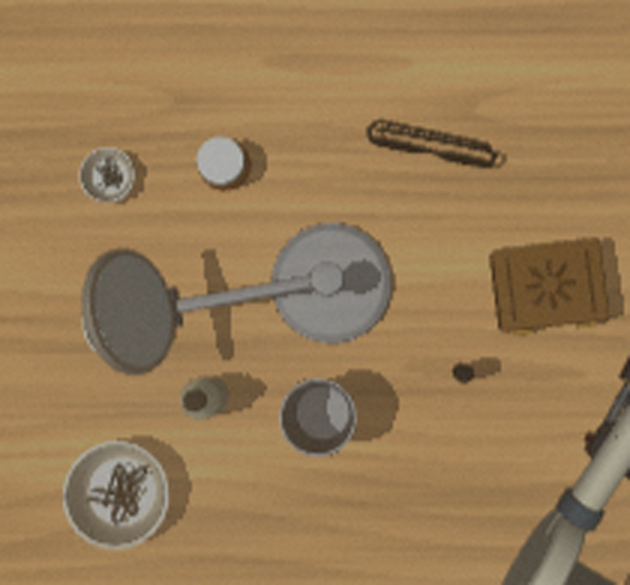

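View pics/side4.png

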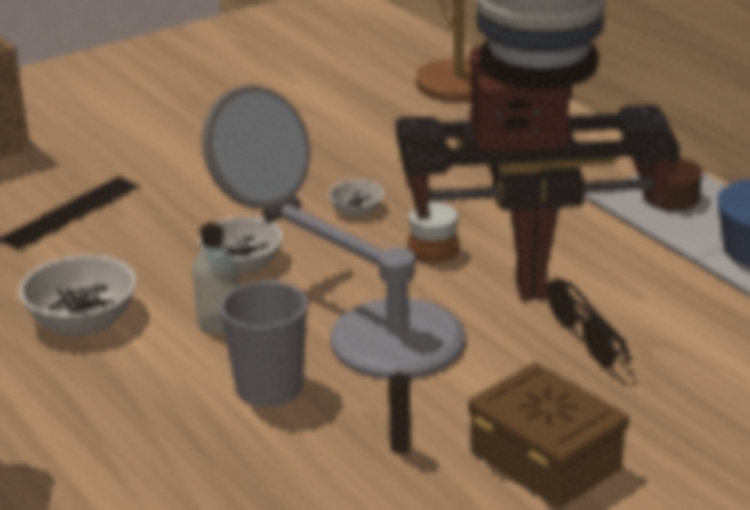

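Run:
```python
from h import *
import pickle
s=pickle.load(open("side4.pkl","rb"));t=pickle.load(open("top4.pkl","rb"))
a=np.radians(100);u=np.array([np.cos(a),np.sin(a)]);n=np.array([-u[1],u[0]])
def disc(th,w):
    out=[]
    for k in np.linspace(0,2*np.pi,72):
        d=.061+.057*np.cos(k);l=.057*np.sin(k)
        out.append([*(P+u*(.147+d*np.cos(th)-w*np.sin(th))+n*l),.078+d*np.sin(th)+w*np.cos(th)])
    return out
for th in(.8,.9,1.0,1.1,1.2):
    q=np.array([(proj(s,X)-[110,120])*3 for w in(-.0055,.0055) for X in disc(th,w)]);p=np.array([(proj(t,X)-[150,125])*3 for w in(-.0055,.0055) for X in disc(th,w)])
    print(th,"side",q.min(0).round(),q.max(0).round(),"top",p.min(0).round(),p.max(0).round())
```

```text
0.8 side [184.  93.] [303. 212.] top [ 59. 250.] [175. 378.]
0.9 side [188.  88.] [305. 211.] top [ 67. 249.] [176. 377.]
1.0 side [192.  85.] [307. 211.] top [ 75. 248.] [177. 376.]
1.1 side [197.  83.] [309. 210.] top [ 84. 246.] [178. 375.]
1.2 side [202.  83.] [312. 209.] top [ 95. 245.] [179. 374.]
```

The bar's end is at crop (178,305), which puts it at about 100° (the goal is 100.5°). The mirror outline fits a raise of about 1.12 rad. Next I fold it down with a guarded arc.

Run:
```python
from h import *
from station import r
a=np.radians(100);u=np.array([np.cos(a),np.sin(a)])
def tcp(th,d=.085,dz=0):
    rr=.147+d*np.cos(th)-.0055*np.sin(th)-.010
    return [*(P+rr*u),.078+d*np.sin(th)+.0055*np.cos(th)+.182+dz]
p=tcp(1.4)
r.reach([p[0],p[1],.42],[180,0,100])
r.wait(.1);f0=r.sense()["contact_force"];print("f0",f0)
r.servo_line(p,speed=.15)
stop=False
for th in np.arange(1.3,-.001,-.1):
    r.servo_line(tcp(th),speed=.04)
    s=r.sense();f=s["contact_force"]-f0;print(round(th,2),round(s["clock"],2),f.round(1))
    if np.linalg.norm(f)>12: stop=True;print("STOP");break
if not stop:
  for k in range(1,6):
    r.servo_line(tcp(0,dz=-.001*k),speed=.02);r.wait(.1)
    s=r.sense();f=s["contact_force"]-f0;print(k,s["tcp_pos"].round(4),f.round(1))
    if f[2]>6:break
f=r.snapshot("side")["frame"][120:290,110:360,::-1]
cv2.imwrite("pics/side5.png",cv2.resize(f,None,fx=3,fy=3,interpolation=cv2.INTER_CUBIC))
```

```text
f0 [ 1.22026328  0.40951955 -0.40766858]
1.3 22.39 [-0.6  0.2  0. ]
1.2 22.76 [-1.2 -1.7 -0.4]
1.1 23.12 [-1.4 -0.9  0.6]
1.0 23.49 [-1.5 -0.5  0.5]
0.9 23.86 [-1.7 -0.1  0.6]
0.8 24.23 [-1.3 -0.6 -0. ]
0.7 24.59 [-1.7 -0.9  0.9]
0.6 24.96 [-0.9  0.2 -0.4]
0.5 25.32 [-1.3  0.3  0.1]
0.4 25.69 [-0.6 -0.1  1.1]
0.3 26.06 [-2.6 -0.7  0.9]
0.2 26.43 [-1.2 -0.1  0.9]
0.1 26.79 [-1.6  0.1  1.1]
-0.0 27.16 [-0.6 -0.7  1.2]
1 [0.4586 0.269  0.2651] [-0.6 -0.1  5.3]
2 [0.4588 0.269  0.265 ] [-1.6 -1.4  8.9]
```

View pics/side5.png

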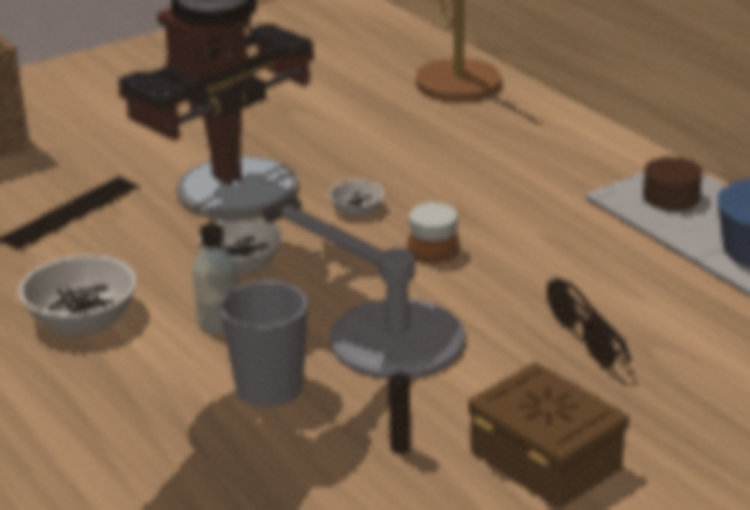

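The force rose to 8.9 N at the stop height, so the mirror is flat on its stop. Now I lift straight off, clear the view and check.

Run:
```python
from h import *
from station import r
import pickle
p=r.sense()["tcp_pos"]
r.servo_line([p[0],p[1],.42],speed=.15)
r.reach([.42,-.22,.40],[180,0,60]);r.wait(.5)
for n in("top","side"):
    s=r.snapshot(n);f=s["frame"][:,:,::-1]
    if n=="top":
        x0,y0=150,125;c=f[125:320,150:360]
    else: x0,y0=110,120;c=f[120:290,110:360]
    c=cv2.resize(c,None,fx=3,fy=3,interpolation=cv2.INTER_CUBIC).copy()
    raw=c.copy()
    for deg,col in((100,(0,0,255)),):
        a=np.radians(deg);u=np.array([np.cos(a),np.sin(a)]);C=P+.208*u
        q=np.array([(proj(s,[C[0]+.057*np.cos(k),C[1]+.057*np.sin(k),.0835])-[x0,y0])*3 for k in np.linspace(0,6.283,60)])
        cv2.polylines(c,[q.astype(np.int32)],True,col,1)
    q=np.array([(proj(s,[D[0]+.04*np.cos(k),D[1]+.04*np.sin(k),.026])-[x0,y0])*3 for k in np.linspace(0,6.283,60)])
    cv2.polylines(c,[q.astype(np.int32)],True,(0,255,0),1)
    cv2.imwrite(f"pics/{n}6.png",c)
    print(n,np.hypot(*(C-D)))
s=r.sense();print(s["clock"],s["contact_force"])
```

```text
top 0.0019870709002258622
side 0.0019870709002258622
31.4833 [0.03210369 0.15278609 0.35969165]
```

View pics/top6.png

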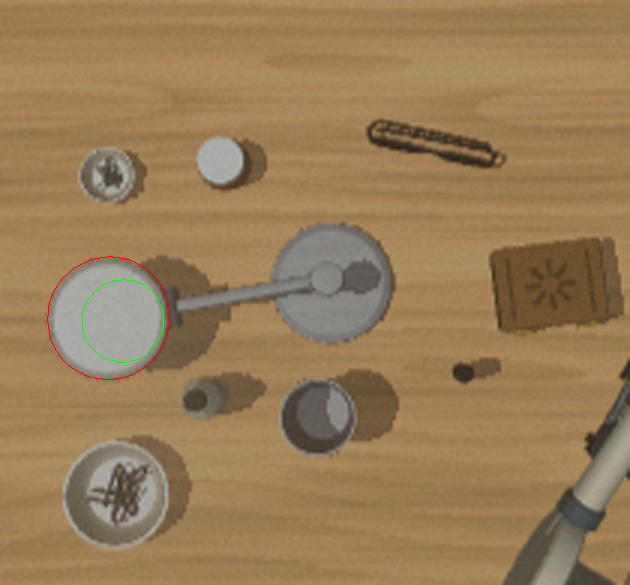

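View pics/side6.png

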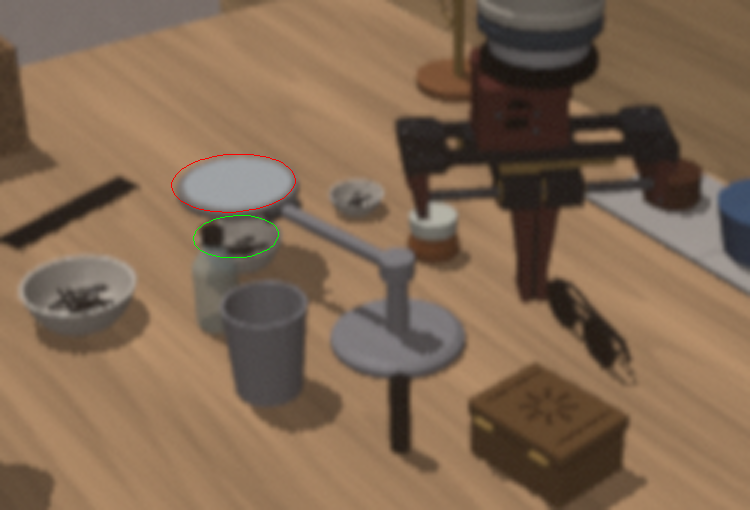

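The mirror's outline coincides with the model of it lying flat at 100°, about 2 mm off the dish centre. The dish and the other things look unmoved, so I am handing in.

```bash
python3 -c "
from station import r
r.hand_in()"
```

```text
the job is handed in; nothing more can be done
```

The mirror now lies flat over the middle-sized dish of hair pins, and the job is handed in at about 31.5 s of the 64 s allowed; no verdict was reported.

**What I did:** With the fingers closed, I pushed the bar from its right side, swinging the arm from about 9° to about 100°. I then folded the raised mirror (about 1.12 rad) down along an arc until the force rose to 8.9 N at its stop, lifted off and moved clear.

**Last checks:**
- **Position:** From the pictures, the mirror's place is about 2 mm from the dish centre, using a bar angle read by eye to about half a degree.
- **Flatness:** The mirror's outline matches a flat mirror in both the top and side views.
- **Other things:** Everything visible in the last pictures looks unmoved. The brush was outside the crops I viewed after the start, but the arm never went near it.
- **Small disagreement:** In the side view, the dish rim is about 3 mm off my model of it. That is close to the 2 mm calibration error and well inside the 20 mm limit.

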